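# Brake the fan rotor, scan its label, release the brake

## Task

Push the red brake lever over until it clicks and holds by itself at the green mark (the third notch), so that the fan rotor is locked. With the brake on, take the orange scanner from its black pad, hold it upright and still for a good second with its wide mouth straight above the middle of the rotor's barcode label, about 3 to 10 cm above it, then stand it back upright on its pad. Finally press the yellow release button right down so that the lever springs fully home, let everything go, and leave the other parts on the bench where they are.

Things in the scene. Friction and masses are not known exactly. Their poses are not given: they have to be found in the camera images.
- brake_stand: Fixed brake stand: base plate 170 mm (x) by 410 (y), 10 thick, carrying lever, button and rotor. Origin: on the table under the lever's hinge, which runs along its y at z = 100 mm; the lever swings from -x to +x. Button at (0, -125), rotor centre at (-20, 155) mm. Grey cheeks rise to 125 mm; a white curved scale at y = +30, radius 132 from the hinge, has a green block at notch 3.
- brake_lever (a joint): Lever angle, rad: 0 = home (leaning 0.55 from vertical to the stand's -x), grows as it is pushed to +x, stop at 1.12. Ratchet notches at 0.2, 0.4, 0.6 (third, green), 0.8, 1.0: a spring pulls it back (push of 3 to 5 N at the bar) to the last notch passed (go 0.05 beyond to be sure); reaching 0.8 catches the next one. Only the button frees it.
- lever_bar (a point): Centre of the lever's red cross bar, which lies along the stand's y, 74 mm long, 22 thick, on a 14 mm rod 165 mm from the hinge. At lever angle q it is at (165 sin(q - 0.55), 0, 100 + 165 cos(q - 0.55)) mm in the stand's frame.
- brake_button (a joint): Travel of the yellow release button in m: 0 = up, 0.010 = right down. It frees the lever from about 0.005 on, takes about 5 N, and springs back up; it also dips by itself, to less than 0.006, each time the lever clicks past a notch.
- button_top (a point): Centre of the top of the yellow round button (32 mm across), 92 mm above the table when up, on a grey housing 56 mm square and 70 mm high. Pressed vertically down.
- label (a point): Centre of the white barcode label (22 x 34 mm) on the flat top of the fixed aluminium rotor (104 mm across), 28 mm off the rotor's centre, 73 mm above the table, facing up.
- scanner: Loose orange upright barcode scanner, round, 150 mm tall, 180 g: mouth 58 mm across at the foot, tapering to a straight handle 32 mm across from 50 to 145 mm above the foot (black sleeve 34 mm across from 85 to 130). Origin: centre of the mouth's underside; z runs up the handle. It looks straight down out of its mouth and starts standing on the pad.
- scanner_pad: Fixed round black rubber pad, 116 mm across, 4 mm thick, where the scanner stands. Origin: centre of its underside.
- screw_tray: Bystander: loose white tray of screws, 110 x 110 x 28 mm; origin centre of its underside.
- stator_a: Bystander: loose copper-wound stator ring, 60 mm across, 28 mm high; origin centre of its underside.
- stator_b: Bystander: the same kind of stator ring.
- armature_a: Bystander: loose upright motor armature, 42 mm across, 64 mm high; origin centre of its underside.
- armature_b: Bystander: the same kind of armature.
- screwdriver: Bystander: loose yellow screwdriver lying on the bench, about 200 mm long.
- tape_roll: Bystander: loose yellow tape roll, 68 mm across, 20 mm high; origin centre of its underside.
Mind the look-alikes: they are no part of the job. Of the things that look like the scanner, take the one that is nearest to the robot's base at the start. Of the things that look like the scanner_pad, the larger one is meant.

How it is judged:
On the way, in this order (a step that is already met when the one before it is completed fails the run):
1. the brake lever is held by its ratchet at the third notch (0.53 to 0.67 rad), untouched by the robot, the button up (value of joint brake_lever between 0.53 and 0.67 rad and contact force between the fingers and brake_stand below 0.1 N and value of joint brake_button below 0.003 m), for 0.3 s.
2. brake still at notch 3, scanner held in the fingers still (under 20 mm/s), upright within 0.2 rad, mouth 25 to 110 mm above the label and within 15 mm of its centre (along scanner x and y), 0.8 s (value of joint brake_lever between 0.53 and 0.67 rad and x of label in the frame of scanner between -0.015 and 0.015 m and y of label in the frame of scanner between -0.015 and 0.015 m and z of label in the frame of scanner between -0.11 and -0.025 m and angle between scanner's own z axis and vertical below 0.2 rad and linear speed of scanner below 0.02 m/s and contact force between the fingers and scanner above 1 N), for 0.8 s.
3. the scanner stands upright on its pad again, let go, with the brake still at the third notch (value of joint brake_lever between 0.53 and 0.67 rad and horizontal distance between scanner and scanner_pad below 0.03 m and z of scanner in the frame of scanner_pad below 0.01 m and angle between scanner's own z axis and vertical below 0.1 rad and contact force between the fingers and scanner below 0.1 N), for 0.2 s.
4. the release button is pressed down past 7 mm (value of joint brake_button above 0.007 m), for 0.05 s.
At the end, for the whole second after the job is handed in: The lever is fully home (under 0.06 rad) and the button up (under 3 mm); the scanner stands at rest and upright (within 0.1 rad) on its pad, its centre within 30 mm of the pad's (value of joint brake_lever below 0.06 rad and value of joint brake_button below 0.003 m and horizontal distance between scanner and scanner_pad below 0.03 m and z of scanner in the frame of scanner_pad below 0.01 m and angle between scanner's own z axis and vertical below 0.1 rad and linear speed of scanner below 0.02 m/s); the robot touches nothing.
It fails at once if the scanner is knocked over (tilted more than 0.6 rad) (angle between scanner's own z axis and vertical above 0.6 rad).
It fails at once if a bystander (tray, stators, armatures, screwdriver, tape roll) is moved more than 30 mm (distance of any of screw_tray, stator_a, stator_b, armature_a, armature_b, screwdriver, tape_roll from where it was at the start of the episode above 0.03 m).
It also fails if it takes over 70 s, if anything falls off the work surface, if the arm or the gripper's body presses on something with over 40 N, if the wrist force passes 120 N, or if a joint passes its speed limit or range.

## Robot

A 7-joint arm with a two-finger parallel gripper is mounted at the origin on the work surface. World frame = base frame: x ahead of the robot, y to its left, z up, the work surface at z = 0. Lengths are in m, angles in rad, forces in N, time in s.
With the tool pointing down it reaches from about 0.425 to 0.925 m from the base axis. Payload 6.8 kg.
Tool frame: the origin (TCP) lies on the front face of the gripper's body, between the roots of the fingers; the fingertips stand 73 mm ahead of it and the grasp point (between the pads) lies 54 mm ahead of it (env.nose_length is the distance from the TCP to the fingertips, in m); z points along the fingers, y is the line along which they close (so a half turn about z gives the same grasp; the last joint's range is limited). The gripper opens to 85 mm and grips with 20 to 120 N. Pads are 22 mm wide; open, the fingers measure 114 mm over their backs; the gripper's body (76 mm by 85 mm) begins 54 mm behind the grasp point. The pads swing forward as they close: fully open they stand 13 mm farther back than shut.
Start: joints at [1.103, 0.477, 0.022, 1.555, -0.011, 1.109, -0.083], TCP at [0.238, -0.632, 0.304] pointing down, gripper open.
Joint ranges: [-2.96, 2.96], [-0.34, 2.1], [-1.41, 1.46], [0.24, 2.44], [-1.37, 4.51], [0.17, 1.92], [-2.96, 2.96]. Speed limits (rad/s): [2.39, 2.39, 3.14, 3.14, 3.14, 3.14, 3.14].

## Interface

Orientations are given as a unit quaternion [w, x, y, z].
In Python, from cell import env, kin, camera, calibration, job gives the robot as it stands. The module is installed in compiled form; this text tells all that it offers. Calls block until the motion is done:
- env.reach(position, orientation): joint-space move of the TCP to a pose.
- env.movel(position, velocity=0.15, rot=None, stop_force=None): straight line of the TCP; rot=None keeps the orientation; velocity is the mean speed in m/s. With stop_force (N) it stops when the force on the tool has changed by that much, and returns True; else False.
- env.goto_joints(angles): joint-space move.
- env.grip(opening, f_grip=None): finger opening in m; f_grip is the grip in N (None keeps the last); returns when the fingers have stopped.
- env.dwell(seconds).
- kin.inverse_kinematics(position, orientation): joint angles nearest the present ones, or None.
- env.get_state(): the state.
- camera(name): name is "side" or "top" or "wrist"; returns (picture, depth): 384x512x3 uint8, blue, green, red; 384x512 float32, m along the optical axis (not along the pixel's ray), 0 where there is no reading.
- calibration(name): a dict with "fx", "fy", "cx", "cy" (pixels), "rvec" (rotation vector, rad) and "tvec" (3), from world to camera coordinates, as OpenCV has them. Camera axes: x right, y down, z forward; pixel columns grow to the right and rows downward; lengths in m; the calibration is good to about 2 mm. The wrist camera is an equidistant fisheye: a pixel r from the principal point sees the ray r / f radians off the axis. A picture is of the moment at which its call begins: read the wrist's pose just before it. calibration takes no time and is no camera call; for the wrist camera it gives the pose at the moment of the call.
A pose or a line that the arm cannot do raises env.PlanningError and nothing moves.
- job.job_done(): hands the job in; it is judged then, once.
The state is a dict: "time": time; "qpos": joint angles; "joint_velocities": joint speeds; "joint_torque": joint torques, N m; "tcp_pos": TCP position; "orientation": TCP orientation; "force": force on the tool from outside, world axes, zero at the start; "torque": the same for the moment, N m; "opening": finger opening in m; "gripper_force": force on a finger pad.
Only numpy, scipy, OpenCV 4.12 (cv2) and the standard library are available. Lean on these libraries where they do the work, as an engineer would, in place of code of your own. Each camera call takes 0.05 s, during which the arm holds its last target. There are 200 camera calls.

## Working session

There is one attempt and no reset: what is moved stays moved. The work goes in short steps, each a Python script; the robot and the scene stay as the last script left them, time stands still between calls to the robot, and variables do not carry over. Pictures are saved under pics/ and viewed, at most 10 in all, crops included, and the job is handed in when it is done.

```bash
mkdir -p pics
cat > h.py <<'E'
import numpy as np, cv2
from cell import env, kin, camera, calibration, job
def w2c(name):
    c=calibration(name); R=cv2.Rodrigues(np.array(c["rvec"],float))[0]
    return c,R,np.array(c["tvec"],float).ravel()
def ray(name,u,v,z):
    c,R,t=w2c(name); d=R.T@np.array([(u-c["cx"])/c["fx"],(v-c["cy"])/c["fy"],1]); o=-R.T@t
    return o+d*(z-o[2])/d[2]
def cloud(name,depth):
    c,R,t=w2c(name); v,u=np.mgrid[:384,:512]
    P=np.stack([(u-c["cx"])/c["fx"]*depth,(v-c["cy"])/c["fy"]*depth,depth],-1)
    return (P-t)@R
def proj(name,p):
    c,R,t=w2c(name); q=R@np.array(p)+t
    return c["fx"]*q[0]/q[2]+c["cx"],c["fy"]*q[1]/q[2]+c["cy"]
E
python3 - <<'E'
from h import *
for n in("top","side"):
    im,d=camera(n); cv2.imwrite(f"pics/{n}0.png",cv2.resize(im,(800,600))); np.savez(f"{n}0",im=im,d=d)
    c,R,t=w2c(n); print(n,c["fx"],-R.T@t,R[2])
E
```

```text
top 359.63211378720536 [0.31218844 0.02638504 1.24812362] [ 0.18151384 -0.02365179 -0.98310392]
side 426.2866925667118 [0.01382338 0.74853589 1.0913043 ] [ 0.41091181 -0.55440774 -0.72372891]
```

View pics/top0.png

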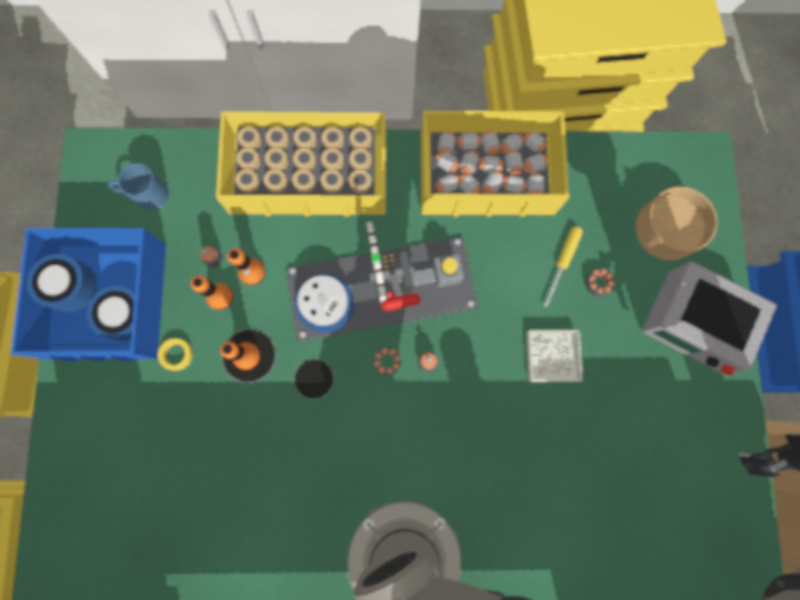

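View pics/side0.png

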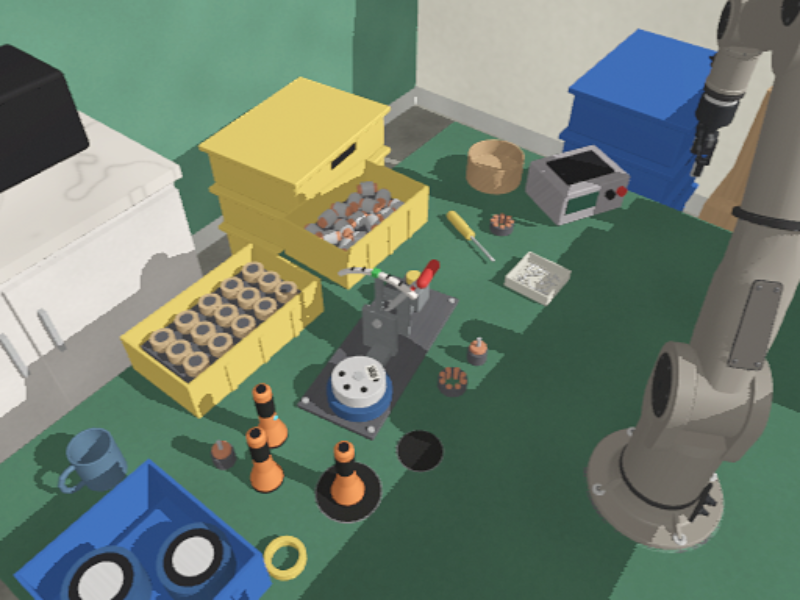

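The top view (800x600 picture) shows three scanner look-alikes at (245,352), (215,292) and (248,268). The first is nearest the base at (400,560) and stands on the black pad. There are two black pads, the larger at (248,355) and a smaller one at (313,378). The stand's rotor is at (323,302), its button at (450,265) and the red bar at (400,302). I choose the scanner at (245,352) and the pad at (248,355).

```bash
cat > m.py <<'E'
from h import *
def blobs(name,im,d,mask,amin=15):
    P=cloud(name,d); n,l,s,c=cv2.connectedComponentsWithStats(mask.astype(np.uint8))
    for i in range(1,n):
        if s[i,4]<amin: continue
        q=P[(l==i)&(d>0)]
        if len(q)==0 or q[:,0].max()>0.95: continue
        print(name,np.round(c[i],1),s[i,:5],"med",np.round(np.median(q,0),3),"zmax %.3f"%np.percentile(q[:,2],97),"mid",np.round((q.min(0)+q.max(0))/2,3),"ext",np.round(np.ptp(q,axis=0),3))
for n in("top","side"):
    f=np.load(n+"0.npz"); im,d=f["im"],f["d"]; P=cloud(n,d)
    hsv=cv2.cvtColor(im,cv2.COLOR_BGR2HSV); H,S,V=cv2.split(hsv)
    ws=(P[...,0]>.3)&(P[...,0]<.9)&(abs(P[...,1])<.6)
    for nm,m in dict(red=((H<5)|(H>174))&(S>150)&(V>90),yellow=(H>22)&(H<33)&(S>130)&(V>120),orange=(H>6)&(H<18)&(S>150)&(V>120),white=(S<60)&(V>170),black=(V<45)&(P[...,2]<.02),green=(H>45)&(H<75)&(S>170)&(V>120)).items():
        print(nm); blobs(n,im,d,m&ws)
t=np.load("top0.npz")["im"]
a=cv2.resize(t[150:260,110:310],(800,440),interpolation=cv2.INTER_CUBIC); cv2.imwrite("pics/crop1.png",a)
E
python3 m.py
```

```text
red
top [255.3 192.7] [244 187  25  12 170] med [0.501 0.011 0.249] zmax 0.253 mid [0.507 0.008 0.131] ext [0.044 0.068 0.247]
yellow
top [319.  122.9] [ 270   85   94   53 1707] med [ 0.755 -0.223  0.07 ] zmax 0.112 mid [ 0.824 -0.219  0.056] ext [0.153 0.348 0.119]
top [190.  123.6] [ 139   86  108   52 1811] med [0.755 0.238 0.06 ] zmax 0.101 mid [0.823 0.218 0.05 ] ext [0.153 0.359 0.111]
top [364.3 157.5] [357 145  15  26 183] med [ 0.67  -0.383  0.023] zmax 0.028 mid [ 0.67  -0.385  0.014] ext [0.094 0.061 0.035]
top [287.1 169.7] [283 165   9  10  69] med [ 0.606 -0.099  0.091] zmax 0.095 mid [ 0.609 -0.099  0.086] ext [0.031 0.028 0.02 ]
top [111.8 226.4] [102 216  21  21 215] med [0.426 0.493 0.018] zmax 0.024 mid [0.429 0.495 0.01 ] ext [0.07  0.064 0.031]
orange
top [151.8 165.1] [146 160  11  10  69] med [0.606 0.332 0.145] zmax 0.153 mid [0.612 0.337 0.137] ext [0.026 0.026 0.033]
top [161.6 174.3] [153 166  16  16 158] med [0.602 0.326 0.03 ] zmax 0.075 mid [0.612 0.337 0.049] ext [0.052 0.05  0.092]
top [128.7 182.2] [123 177  11  11  70] med [0.551 0.401 0.145] zmax 0
[... 5594 characters left out ...]
0.226] zmax 0.230 mid [0.55  0.047 0.224] ext [0.02  0.012 0.01 ]
side [263.8 187.9] [260 185   8   6  22] med [0.511 0.04  0.209] zmax 0.213 mid [ 0.541 -0.016  0.141] ext [0.08  0.126 0.146]
side [230.  243.2] [212 228  35  33 781] med [0.531 0.177 0.073] zmax 0.077 mid [0.554 0.172 0.046] ext [0.139 0.102 0.07 ]
side [127.2 351.7] [115 344  22  20 258] med [0.509 0.588 0.094] zmax 0.097 mid [0.51  0.584 0.094] ext [0.061 0.031 0.011]
black
side [270.4 289. ] [255 276  28  25 387] med [0.363 0.195 0.004] zmax 0.008 mid [0.374 0.196 0.004] ext [0.08  0.082 0.011]
side [221.9 316.5] [203 297  40  37 526] med [0.415 0.353 0.005] zmax 0.009 mid [0.427 0.34  0.006] ext [0.112 0.113 0.016]
green
```

View pics/crop1.png

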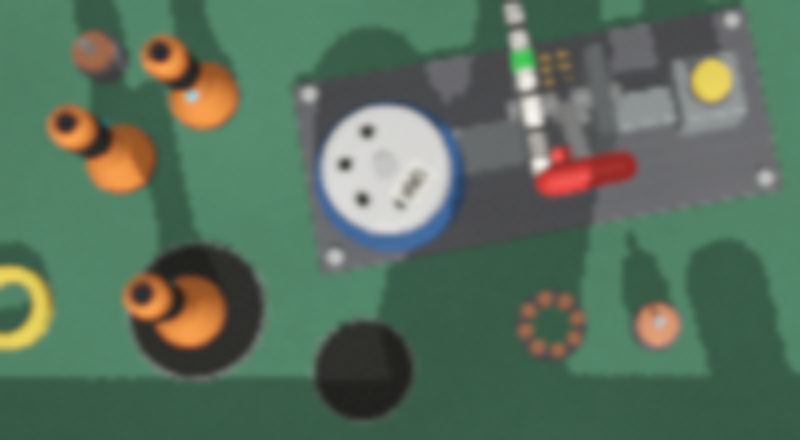

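The close crop confirms the choice: the scanner on the larger pad has its top at crop (143,294). The other two scanners have no pad. The label is at crop (408,188), the bolts at (309,94), (733,20), (766,177) and (335,257), and the button at (712,80). Next I refine the stand frame.

```bash
cat > m2.py <<'E'
from h import *
cr=lambda x,y:((x+.5)/4-.5+110,(y+.5)/4-.5+150)
for c in [(309,94),(733,20),(766,177),(335,257)]: print("bolt",ray("top",*cr(*c),.012).round(4))
b=np.mean([ray("top",*cr(*c),.012) for c in [(309,94),(733,20),(766,177),(335,257)]],0); print("plate centre",b)
B1=ray("top",*cr(712,80),.092); print("button top",B1)
print("label top",ray("top",*cr(408,188),.073)); print("scan top",ray("top",*cr(143,294),.154))
print("button side",ray("side",263,176.5,.091)); print("scan top side",ray("side",219.7,289.3,.15))
for n in("top","side"):
    f=np.load(n+"0.npz"); im,d=f["im"],f["d"]; P=cloud(n,d); H,S,V=cv2.split(cv2.cvtColor(im,cv2.COLOR_BGR2HSV))
    q=(np.linalg.norm(P[...,:2]-[.535,.173],axis=-1)<.075)&(P[...,2]>.055)&(S<75)&(V>90)
    c=max(cv2.findContours(cv2.morphologyEx(q.astype(np.uint8),cv2.MORPH_CLOSE,np.ones((5,5))),0,1)[0],key=len)[:,0]
    w=np.array([ray(n,u,v,.073)[:2] for u,v in c],np.float32); print(n,"rotor",cv2.minEnclosingCircle(w),w.mean(0))
    # label: cream/white-ish, lowest sat high V pixels; dark pixels listed
    r=np.linalg.norm(P[...,:2]-[.535,.173],axis=-1)<.045
    # pads
    q=(np.linalg.norm(P[...,:2]-[.427,.34],axis=-1)<.08)&(P[...,2]<.02)&(V<60)
    c=max(cv2.findContours(q.astype(np.uint8),0,1)[0],key=len)[:,0]
    w=np.array([ray(n,u,v,.004)[:2] for u,v in c],np.float32); print(n,"pad",cv2.minEnclosingCircle(w))
t=np.load("side0.npz")["im"]; cv2.imwrite("pics/crop2.png",cv2.resize(t[155:325,190:310],(564,600-1),interpolation=cv2.INTER_CUBIC))
E
python3 m2.py
```

```text
bolt [0.6139 0.2463 0.012 ]
bolt [ 0.6823 -0.129   0.012 ]
bolt [ 0.5396 -0.1548  0.012 ]
bolt [0.4696 0.2195 0.012 ]
plate centre [0.57635179 0.04547499 0.012     ]
button top [ 0.60668907 -0.10033796  0.092     ]
label top [0.519185   0.15139768 0.073     ]
scan top [0.42355953 0.34119611 0.154     ]
button side [ 0.61105484 -0.09535982  0.091     ]
scan top side [0.42004863 0.34804692 0.15      ]
top rotor ((0.5368039011955261, 0.17130455374717712), 0.052830737084150314) [0.53656906 0.17099358]
top pad ((0.4267306923866272, 0.33774903416633606), 0.054463863372802734)
side rotor ((0.5328345894813538, 0.1780201494693756), 0.058392226696014404) [0.53278506 0.17724541]
side pad ((0.42774897813796997, 0.33985626697540283), 0.057727180421352386)
```

View pics/crop2.png

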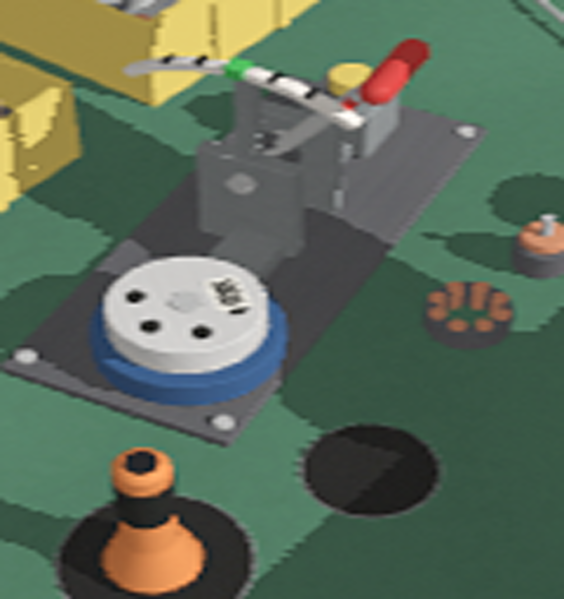

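Both views show notch 3's green block, the bar on the robot's side at home, and the label at crop2 (230,295). The stand yaw is 10.3°, and two independent measurements agree on it. Now I push the lever: find contact by force first, then sweep by a relative distance.

```bash
cat >> h.py <<'E'
from scipy.spatial.transform import Rotation as Rn
YAW=np.radians(10.33); O=np.array([.5850,.0240,0])
RS=Rn.from_euler("z",YAW).as_matrix()
S=lambda x,y,z: O+RS@np.array([x,y,z])
def down(yaw):  # tool x axis at this world yaw, pointing down
    c,s=np.cos(yaw),np.sin(yaw); q=Rn.from_matrix(np.array([[c,s,0],[s,-c,0],[0,0,-1.]])).as_quat()
    return [q[3],q[0],q[1],q[2]]
def bar(n="top"):
    im,d=camera(n); P=cloud(n,d); H,Sa,V=cv2.split(cv2.cvtColor(im,cv2.COLOR_BGR2HSV))
    m=((H<5)|(H>174))&(Sa>150)&(V>90)&(np.linalg.norm(P[...,:2]-O[:2],axis=-1)<.2)&(P[...,2]>.2)
    p=RS.T@(np.median(P[m],0)-O); q=.55+np.arctan2(p[0],p[2]-.1); return im,p.round(4),round(q,3)
E
python3 - <<'E'
from h import *
print("label side",ray("side",238.6,238.4,.073), [ray("side",*p,.012).round(4) for p in [(195,255.8),(237.3,274.5),(288.6,192)]])
print(bar()[1:],bar("side")[1:])
s=env.get_state(); print(s["orientation"],down(YAW))
z=.2407-.018+env.nose_length
env.grip(0.0)
p=s["tcp_pos"]
env.reach(list(S(-.140,-.012,z+.08)),down(YAW)); print(env.get_state()["qpos"])
env.movel(list(S(-.140,-.012,z)))
hit=env.movel(list(S(-.085,-.012,z)),velocity=.03,stop_force=1.5)
s=env.get_state(); print(hit,(RS.T@(np.array(s["tcp_pos"])-O)).round(4),s["force"],s["time"])
print(bar("side")[1:])
E
```

```text
label side [0.5212269  0.14859325 0.073     ] [array([0.6156, 0.2463, 0.012 ]), array([0.4707, 0.2197, 0.012 ]), array([ 0.5405, -0.1541,  0.012 ])]
(array([-0.0872,  0.0023,  0.249 ]), np.float64(0.02)) (array([-0.0888,  0.0094,  0.2506]), np.float64(0.018))
[-5.25276269e-04  9.83859740e-01  1.78940551e-01 -1.26371062e-04] [np.float64(0.0), np.float64(0.9959395770949356), np.float64(0.09002421216517653), np.float64(0.0)]
[ 0.40175796  0.06483049 -0.52677767  1.94526209  0.03583002  1.14066862
 -1.53102275]
True [-0.1059 -0.012   0.2947] [-0.47659429 -0.7832591  -0.66792697] 5.125
(array([-0.0879,  0.0205,  0.2495]), np.float64(0.019))
```

Run:
```python
from h import *
z=.2947
env.movel(list(S(-.001,-.012,z+.022)),velocity=.06)
s=env.get_state(); print((RS.T@(np.array(s["tcp_pos"])-O)).round(4),s["force"],bar("side")[1:])
env.movel(list(S(-.09,-.012,z+.022)),velocity=.12)
env.dwell(.4)
im,p,q=bar("side"); print(p,q,bar()[1:],env.get_state()["time"])
cv2.imwrite("pics/l1.png",cv2.resize(im[130:290,190:350],(600,600)))
```

```text
[-0.0021 -0.012   0.3158] [-5.22842796 -0.72437647 -3.82428612] (array([0.0137, 0.021 , 0.2735]), np.float64(0.629))
[0.0041 0.0094 0.2745] 0.573 (array([-0.0783,  0.0374,  0.5656]), np.float64(0.383)) 8.5583
```

View pics/l1.png

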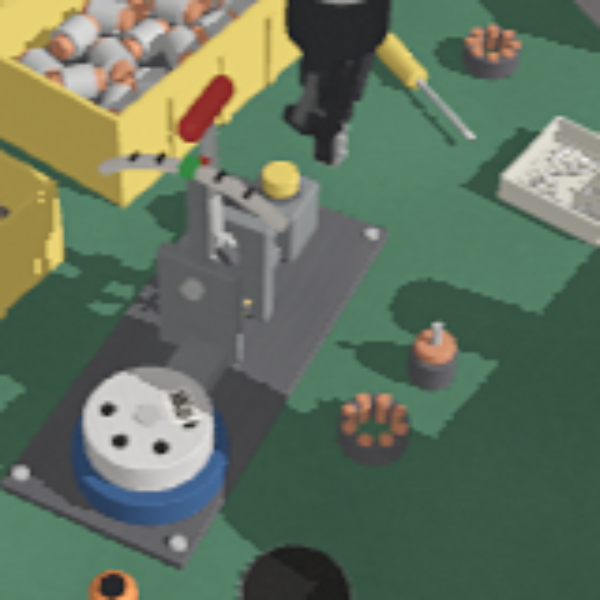

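The lever holds at the green block, with the fingers clear of it. Next I grasp the scanner.

Run:
```python
from h import *
a=ray("side",219.4,285.7,.154); b=np.array([.4236,.3412,.154]); c=(a+b)/2; print(a,c)
o=down(YAW)
s=env.get_state(); p=np.array(s["tcp_pos"])
env.movel(list(p+[0,0,.07]),velocity=.2)
env.grip(.085)
env.reach([c[0],c[1],.30],o)
np.save("c.npy",c)
env.movel([c[0],c[1],.172],velocity=.1,stop_force=8)
s=env.get_state(); print(s["tcp_pos"],s["force"])
env.grip(0.0,40)
s=env.get_state(); print(s["opening"],s["gripper_force"],s["force"],s["torque"],s["time"])
for n in("side","top"):
    im,_=camera(n); u,v=map(int,proj(n,[c[0],c[1],.1])); 
    cv2.imwrite(f"pics/g_{n}.png",cv2.resize(im[max(0,v-60):v+60,max(0,u-60):u+60],(480,480)))
```

```text
[0.42562338 0.34235532 0.154     ] [0.42461169 0.34177766 0.154     ]
[0.42491002 0.34208905 0.17265235] [-0.28759791 -0.12080199  0.34334057]
0.03118471386345254 40.23324653506279 [0.37833986 0.58471149 0.77309622] [-0.10888086  0.01217357  0.04132762] 13.175
```

View pics/g_side.png

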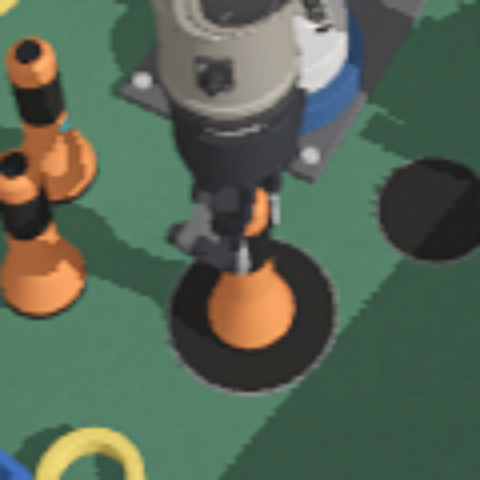

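The scanner is gripped upright. Now I lift it, carry it over the label and hold it there.

Run:
```python
from h import *
o=down(YAW); c=np.load("c.npy"); L=np.array([.5202,.1500])
p=np.array(env.get_state()["tcp_pos"]); np.save("grasp.npy",p); off=p[:2]-c[:2]
env.movel([p[0],p[1],.33],velocity=.12)
env.movel([*(L+off),.33],velocity=.15)
env.movel([*(L+off),.300],velocity=.06)
env.dwell(1.3)
s=env.get_state(); print(s["tcp_pos"],s["opening"],s["gripper_force"],s["time"])
for n in("side","top"):
    im,d=camera(n); P=cloud(n,d); H,Sa,V=cv2.split(cv2.cvtColor(im,cv2.COLOR_BGR2HSV))
    m=(H>6)&(H<18)&(Sa>150)&(V>80)&(np.linalg.norm(P[...,:2]-L,axis=-1)<.07)
    q=P[m]; print(n,m.sum(),q.min(0).round(3),q.max(0).round(3)); 
    u,v=map(int,proj(n,[*L,.12])); cv2.imwrite(f"pics/h_{n}.png",cv2.resize(im[max(0,v-60):v+60,max(0,u-60):u+60],(480,480)))
```

```text
[0.52026809 0.15006846 0.29998071] 0.031188908142648575 40.22663578391075 18.2667
side 373 [0.491 0.13  0.138] [0.542 0.18  0.306]Traceback (most recent call last):
  File "<stdin>", line 12, in <module>
    return umr_minimum(a, axis, None, out, keepdims, initial, where)
ValueError: zero-size array to reduction operation minimum which has no identity
```

View pics/h_side.png

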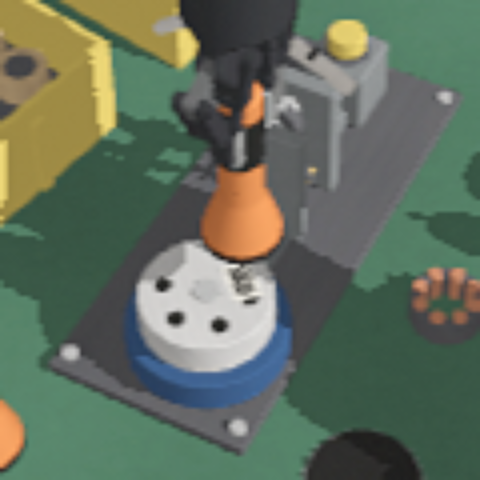

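The scanner is centred over the label: the front edges measured from the side view put it at about (0.52, 0.151), and the foot is about 60 mm above the label. Now I return it to the pad.

Run:
```python
from h import *
p=np.load("grasp.npy"); q=np.array(env.get_state()["tcp_pos"])
env.movel([q[0],q[1],.33],velocity=.08)
env.movel([p[0],p[1],.33],velocity=.15)
env.movel([p[0],p[1],.185],velocity=.12)
hit=env.movel([p[0],p[1],p[2]-.003],velocity=.02,stop_force=6)
print(hit,env.get_state()["tcp_pos"])
env.dwell(.2); env.grip(.085); env.dwell(.3)
env.movel([p[0],p[1],.31],velocity=.1)
env.dwell(.2)
im,d=camera("side"); P=cloud("side",d); H,Sa,V=cv2.split(cv2.cvtColor(im,cv2.COLOR_BGR2HSV))
m=(H>6)&(H<18)&(Sa>150)&(V>80)&(np.linalg.norm(P[...,:2]-p[:2],axis=-1)<.07)
w=P[m]; print(m.sum(),w.min(0).round(3),w.max(0).round(3),bar("side")[1:],env.get_state()["time"])
u,v=map(int,proj("side",[p[0],p[1],.1])); u0,v0=max(0,u-60),max(0,v-100)
cv2.imwrite("pics/r.png",cv2.resize(im[v0:v0+160,u0:u0+160],(480,480)))
```

```text
True [0.42461305 0.34213957 0.17197996]
441 [0.395 0.32  0.002] [0.464 0.37  0.159] (array([nan, nan, nan]), np.float64(nan)) 25.3667
  return _methods._mean(a, axis=axis, dtype=dtype,
  ret = um.true_divide(
```

View pics/r.png

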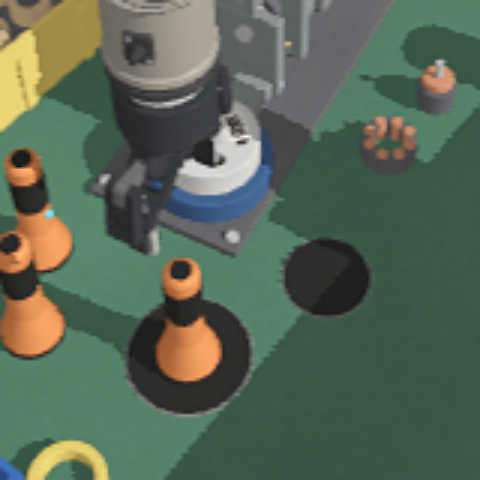

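The scanner stands upright on the large pad at (188,350) in the crop. Now I press the release button.

Run:
```python
from h import *
o=down(YAW); n=env.nose_length; p=np.array(env.get_state()["tcp_pos"])
env.movel([p[0],p[1],.43],velocity=.2)
env.grip(0.0)
env.reach(list(S(-.0,-.125,.43)),o)
print(bar("side")[1:])
env.movel(list(S(0,-.125,.115+n)),velocity=.15)
hit=env.movel(list(S(0,-.125,.078+n)),velocity=.025,stop_force=15)
s=env.get_state(); print(hit,s["tcp_pos"][2]-n,s["force"]); env.dwell(.5)
s=env.get_state(); print(s["tcp_pos"][2]-n,s["force"])
env.movel(list(S(0,-.125,.20+n)),velocity=.12); env.dwell(.5)
im,q,a=bar("side"); print(q,a,s["time"])
cv2.imwrite("pics/e.png",cv2.resize(im,(800,600)))
```

```text
(array([0.0035, 0.0098, 0.2752]), np.float64(0.57))
True 0.08193905220652514 [-2.53110738 -0.21375463  7.3609669 ]
0.08192829280442426 [-2.2806637  -0.60266418  8.92699672]
[-0.0878  0.0089  0.2503] 0.021 32.1833
```

View pics/e.png

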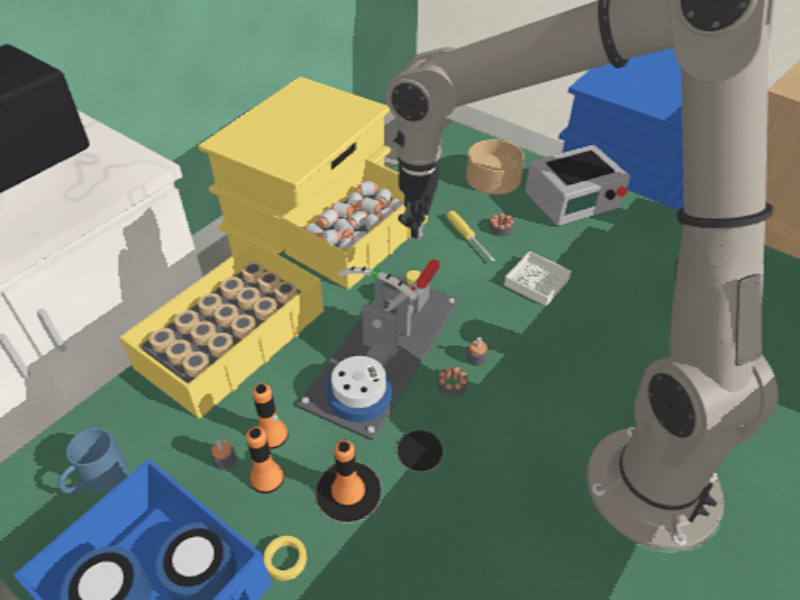

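The lever is home, reading 0.021 against 0.018–0.020 before the push. The scanner stands on its pad at (347,485), the bystanders are where they were, and the arm is clear.

```bash
python3 -c "
from h import *
print(job.job_done())"
```

```text
the job is handed in; nothing more can be done
None
```

I completed all the steps and handed the job in: the brake held at notch 3, the label was scanned, the scanner is back on its pad, and the lever is released and home; no verdict came back.

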